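# Seat the sample carousel on the changer's drive studs

### The job

Put the blue sample carousel on the grey sample changer: fit its centre bore over the steel spindle, turn it gently by its white handle until all three holes find the three brass studs, and see that it goes fully home, flat on the aluminium drive plate. The drive is delicate: never force the carousel down on the studs, do not drop it onto the changer, and leave the glassware and vials on the bench alone. Let go of the carousel when it is seated.

Things in the scene. Friction and masses are not known exactly. Their poses are not given: they have to be found in the camera images.
- carousel: Loose sample carousel, about 0.35 kg: blue disc, diameter 124, 12 thick. Origin: centre of the flat underside, z up. Three through holes, diameter 9.7, at 30 mm radius, at 0, 120 and 240 degrees from its x axis. Six small capped vials fixed on the rim (radius 53.5) reach 30 mm above the underside. Starts flat on the bench at any yaw.
- grip (a point): Grip point on the carousel's white bar handle: on its axis, 60 mm above its underside. Axes of the carousel. The handle is 42 mm long (x), 14 mm thick (y; close the fingers along y) and reaches from 32 to 74 mm above the underside; below it is a round boss of diameter 32.
- bore (a point): Mouth of the blind bore in the middle of the carousel's underside, diameter 18, 28 mm deep. Same point and axes as the carousel's origin.
- changer: Grey sample changer, fixed: a box 150 (x) by 140 (y) mm, top 58 mm above the bench, with a black collar to 64 mm and on it the round aluminium drive plate, diameter 88, top face 76 mm above the bench. Origin: centre of the underside, on the spindle axis. Axes of the fixed box, not of the studs.
- seat (a point): Centre of the drive plate's top face, where the carousel's underside centre must end. On the plate: three brass studs, diameter 8, 10 mm tall (top 4 mm tapers to 6), at 30 mm radius, 120 degrees apart. Plate and studs were left at any angle, which is not measured: see it in pictures or feel for it. They stay put under light contact and give way at about 0.35 N m.
- spindle_tip (a point): Tip of the steel spindle in the middle of the drive plate: 22 mm above the plate, diameter 16, the top 6 mm tapering to 8.
- reagent_bottle: Bystander: clear bottle with blue cap, 70 mm in diameter, 130 mm tall; origin under its centre.
- small_bottle: Bystander: small amber jar with blue cap between carousel and changer, 36 mm in diameter, 60 mm tall; origin under its centre.
- beaker: Bystander: glass beaker 70 mm in diameter, 85 mm tall; origin under its centre.
- flask: Bystander: glass flask 72 mm in diameter, 130 mm tall; origin under its centre.
- vial_block: Bystander: white block 70 by 110 mm with six vials, 48 mm tall in all; origin under its centre.
Things that resemble listed ones, but are neither listed nor needed, are in the scene too. Leave any orange look-alike of the changer alone.

How it is judged:
On the way, in this order (a step that is already met when the one before it is completed fails the run):
1. the carousel is lifted clear of the bench (height (world z) of carousel above 0.05 m), for 0.1 s.
2. the carousel is down over the spindle and studs, its underside within 2 mm of the drive plate (z of carousel in the frame of seat between -0.003 and 0.002 m and horizontal distance between carousel and seat below 0.002 m and angle between carousel's own z axis and vertical below 0.035 rad), for 0.2 s.
At the end, for the whole second after the job is handed in: The carousel lies at rest, level (within 2 degrees), all three holes over the studs and its underside within 2 mm of the drive plate, its axis within 2 mm of the spindle's, and the fingers have let go (all of step 2 and linear speed of carousel below 0.01 m/s and angular speed of carousel below 0.05 rad/s and not (contact force between the fingers and carousel above 0.1 N)); the robot touches nothing.
It fails at once if the carousel falls onto the changer (faster than 0.5 m/s within 30 mm of its seat) (distance between carousel and seat below 0.03 m and linear speed of carousel above 0.5 m/s).
It fails at once if the carousel is pressed on the changer with more than 40 N (contact force between carousel and changer above 40 N).
It fails at once if a bystander on the bench is moved by more than 20 mm (distance of any of reagent_bottle, small_bottle, beaker, flask, vial_block from where it was at the start of the episode above 0.02 m).
It also fails if it takes over 48 s, if anything falls off the work surface, if the arm or the gripper's body presses on something with over 40 N, if the wrist force passes 120 N, or if a joint passes its speed limit or range.

### The arm

A 6-joint arm with a two-finger parallel gripper is mounted at the origin on the work surface. World frame = base frame: x ahead of the robot, y to its left, z up, the work surface at z = 0. Lengths are in m, angles in rad, forces in N, time in s.
With the tool pointing down it reaches from about 0.275 to 0.75 m from the base axis. Payload 10.2 kg.
Tool frame: the origin (TCP) lies midway between the tips of the shut fingers; the grasp point (between the pads) lies 19 mm behind it; z points along the fingers, y is the direction in which the jaws open and shut (so a half turn about z gives the same grasp; the last joint's range is limited). The gripper opens to 85 mm and grips with 20 to 120 N. Pads are 22 mm wide; open, the fingers measure 114 mm over their backs; the gripper's body (76 mm by 85 mm) begins 54 mm behind the grasp point. The pads swing forward as they close: fully open they stand 13 mm farther back than shut.
Start: joints at [1.013, 0.313, 1.498, -0, 1.331, -0.223], TCP at [0.173, 0.496, 0.231] pointing down, gripper open.
Joint ranges: [-2.94, 2.94], [-0.97, 2.17], [0.19, 2.56], [-1.23, 4.37], [0.02, 3.11], [-2.88, 2.88]. Speed limits (rad/s): [2.39, 2.39, 3.01, 3.14, 3.14, 3.14].

### API

Orientations are given as a rotation vector (axis times angle).
In Python, from bench import sensors, viewer, r gives the robot as it stands.
- The arm moves only by the shell command python3 -m creep 'ROWS' [OPENING] [FORCE]. ROWS is JSON, a list that holds one entry, the list of rows, each a list of 4 numbers: the shift along the tool's x, y, z in units of 30 mm (1.0 is 30 mm), then the turn about the tool's z in degrees. In form: [[[tx, ty, tz, turn], ...]]. A call has 1 to 20 rows; each row shifts and turns the commanded pose from where the row before left it, along the tool's axes as they then stand; what a row does not reach is not made up. A row lasts 1/12 s, in which the tool goes at most 41.7 mm and 7.16 degrees, less where a joint would pass 70% of its speed; a pose out of reach is approached as far as the arm can. A call is refused whole if a number of a shift passes 1 or a number of a turn 7.16, either way. A call with a gripper value outside its range is refused whole. OPENING is the closure, from 0 (fully open) to 1 (shut), set as the call begins (- or left out, the last holds). The fingers move at their own pace and stop on an object; FORCE is the grip in N (left out, the last holds). Time passes only in rows, so rows that do not move let the fingers close. It gives the time, the measured TCP pose, the force and the opening at its end, in the units of the state.
- sensors.read_state(): the state, without advancing time (a new reading comes with each control period).
- viewer.grab_frame(name): name is "scene" or "top" or "wrist"; returns the picture (400x640x3 uint8, red, green, blue); there is no depth.
- viewer.camera_model(name): a dict with "fx", "fy", "cx", "cy" (pixels), "extrinsics" (4x4, takes a point from world to camera coordinates); the wrist camera has in their place "tool_from_camera" (4x4, takes a point from camera to tool coordinates, whose origin is the TCP and whose axes are the flange's). Camera axes: x right, y down, z forward; pixel columns grow to the right and rows downward; lengths in m; the calibration is good to about 2 mm. A picture is of the moment at which its call begins: read the wrist's pose just before it. camera_model takes no time and is no camera call.
- r.job_done(): hands the job in, once; it reports no verdict.
The state is a dict: "time": time; "joint_positions": joint angles; "qd": joint speeds; "joint_efforts": joint torques, N m; "position": TCP position; "ee_rot": TCP orientation; "force": force on the tool from outside, world axes, zero at the start; "torque": the same for the moment, N m; "opening": opening from 0.0 (shut) to 1.0 (fully open).
Only numpy, scipy, OpenCV 4.12 (cv2) and the standard library are available. Lean on these libraries where they do the work, as an engineer would, in place of code of your own. Each camera call takes 0.05 s, during which the arm holds its last target.

## Working session

There is one attempt and no reset: what is moved stays moved. The work goes in short steps, Python scripts to look and compute and a shell command to move; the robot and the scene stay as the last step left them, time stands still between calls to the robot, and variables do not carry over. Pictures are saved under pics/ and viewed, and the job is handed in when it is done.

```bash
ls; mkdir -p pics; cat > h.py <<'E'
import numpy as np,cv2
from scipy.spatial.transform import Rotation as R
from bench import sensors,viewer,r
def grab(name,fn):
    s=sensors.read_state(); im=np.asarray(viewer.grab_frame(name)); cv2.imwrite('pics/%s.png'%fn,im[:,:,::-1]); 
    np.savez('pics/%s.npz'%fn,im=im,pos=s['position'],rot=s['ee_rot']); return im,s
def cam(name,s=None):
    m=viewer.camera_model(name); K=np.array([[m['fx'],0,m['cx']],[0,m['fy'],m['cy']],[0,0,1]])
    if name!='wrist': T=np.linalg.inv(np.array(m['extrinsics']))
    else:
        W=np.eye(4);W[:3,:3]=R.from_rotvec(s['ee_rot']).as_matrix();W[:3,3]=s['position'];T=W@np.array(m['tool_from_camera'])
    return K,T
def ray(K,T,uv,z):
    d=T[:3,:3]@np.linalg.solve(K,np.array([uv[0],uv[1],1.]));o=T[:3,3];return o+d*(z-o[2])/d[2]
def proj(K,T,p):
    c=np.linalg.inv(T)@np.append(p,1);q=K@c[:3];return q[:2]/q[2]
E
python3 - <<'E'
from h import *
for n in('scene','top','wrist'): grab(n,n+'0')
s=sensors.read_state();print(s)
for n in('scene','top','wrist'):
    K,T=cam(n,s);print(n,K[0,0],T.round(3).tolist())
E
```

```text
pics
{'time': 0.15, 'joint_positions': array([ 1.01259754e+00,  3.13349470e-01,  1.49822805e+00, -1.26606809e-05,
        1.33098721e+00, -2.23412990e-01]), 'qd': array([ 1.55278966e-03, -2.21241241e-03, -1.50778314e-03, -1.08584041e-03,
       -7.98422872e-04,  1.67437750e-05]), 'joint_efforts': array([ 1.04745446e-03, -4.12364173e+01, -2.59794223e+01, -2.52092614e-04,
        3.20589112e-03, -2.53512258e-05]), 'position': array([0.17242174, 0.49569   , 0.2308652 ]), 'ee_rot': array([-5.23363319e-01, -3.09732758e+00,  1.41899171e-03]), 'force': array([-0.5986886 , -0.00091683,  0.41335372]), 'torque': array([ 0.00328113,  0.03323553, -0.00703439]), 'opening': 0.9980073269098908}
scene 405.92074389178583 [[-0.724, 0.376, -0.578, 1.14], [0.69, 0.418, -0.591, 0.623], [0.02, -0.827, -0.562, 0.673], [0.0, 0.0, 0.0, 1.0]]
top 384.2288675763955 [[0.005, -0.987, 0.161, 0.353], [-1.0, -0.002, 0.021, -0.026], [-0.02, -0.161, -0.987, 1.23], [0.0, 0.0, 0.0, 1.0]]
wrist 337.9117729424431 [[0.328, 0.901, 0.285, 0.1], [0.945, -0.312, -0.1, 0.522], [-0.001, 0.302, -0.953, 0.374], [0.0, 0.0, 0.0, 1.0]]
```

View pics/scene0.png

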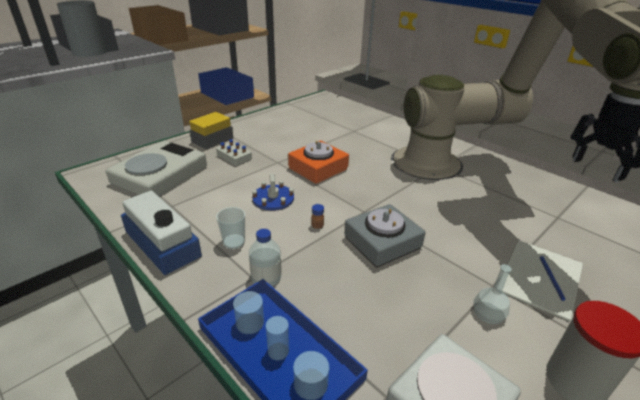

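View pics/top0.png

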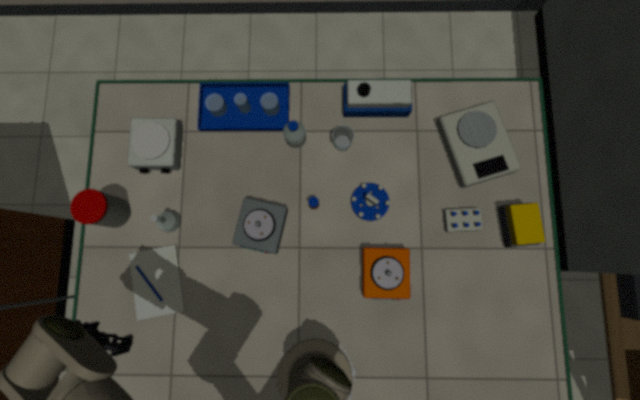

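View pics/wrist0.png

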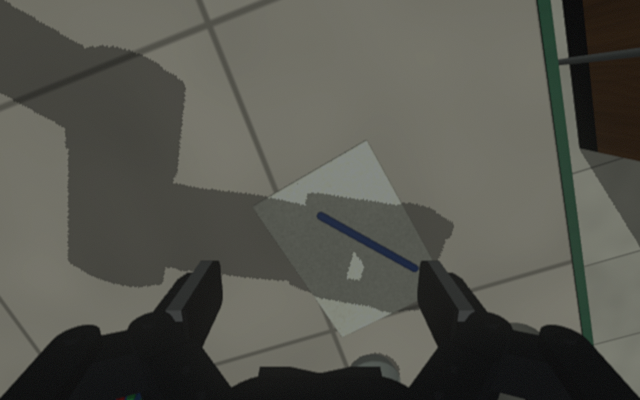

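Candidates (top view):
- **Carousel:** the blue disc at (370,202). The other blue things are the tray (244,106), the blue box (377,103) and the jar cap (313,202).
- **Changer:** the grey box at (260,224). The orange look-alike at (387,272) and the scales at (154,142) and (478,142) are not it.

I choose the blue disc with the white handle and the grey box with the studded plate, and check both in a close crop.

```bash
python3 - <<'E'
from h import *
im=np.load('pics/top0.npz')['im'];K,T=cam('top')
a=cv2.resize(im[174:234,335:405],None,fx=5,fy=5,interpolation=cv2.INTER_CUBIC);b=cv2.resize(im[189:259,225:295],None,fx=5,fy=5,interpolation=cv2.INTER_CUBIC)
c=np.zeros((350,700,3),np.uint8);c[:300,:350]=a;c[:,350:]=b;cv2.imwrite('pics/crop0.png',np.clip(c[:,:,::-1]*1.3,0,255).astype(np.uint8))
hsv=cv2.cvtColor(im,cv2.COLOR_RGB2HSV)
m=cv2.inRange(hsv,(100,120,40),(130,255,255))
n,l,st,ce=cv2.connectedComponentsWithStats(m)
for i in range(1,n):
    if st[i,4]>20: print(st[i],ce[i].round(1),ray(K,T,ce[i],0.012).round(3))
ct,_=cv2.findContours(m[174:234,335:405].copy(),cv2.RETR_EXTERNAL,cv2.CHAIN_APPROX_NONE)
ct=cv2.convexHull(max(ct,key=cv2.contourArea))+np.array([335,174]);e=cv2.fitEllipse(ct);print('disc',e,ray(K,T,e[0],.012))
for p in [(260,224),(313,202),(387,272)]: print(p,ray(K,T,p,.076).round(3))
E
```

```text
[ 198   82  100   49 3506] [245.  106.5] [0.855 0.235 0.012]
[343  84  68  31 391] [372.2 108.1] [ 0.848 -0.19   0.012]
[352 184  36  36 768] [369.6 201.5] [ 0.534 -0.175  0.012]
[309 197   9  10  75] [312.9 201.6] [0.533 0.006 0.012]
[137 267  24  33  67] [149.  283.4] [0.274 0.517 0.012]
disc ((369.7030334472656, 201.42018127441406), (36.0504150390625, 37.02871322631836), 110.25845336914062) [ 0.53395413 -0.17566821  0.012     ]
(260, 224) [0.455 0.164 0.076]
(313, 202) [0.522 0.004 0.076]
(387, 272) [ 0.315 -0.215  0.076]
```

View pics/crop0.png

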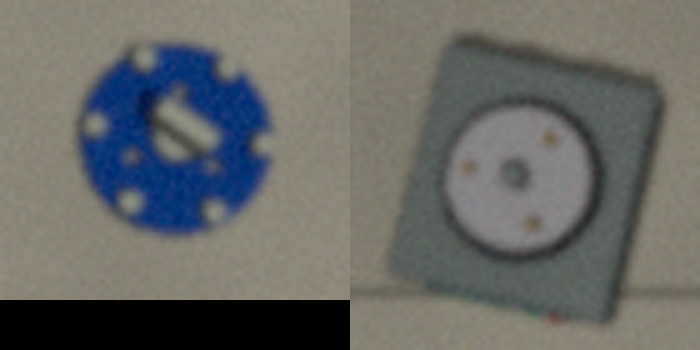

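The crop confirms both. The disc at (370,202) has a bar handle, three holes and six vials. The grey box at (260,224) has a plate with three brass studs. I'll go over the changer first and look at it with the wrist camera on the way.

```bash
cat >> h.py <<'E'
def plan(tgt,yaw=None):
    s=sensors.read_state();M=R.from_rotvec(s['ee_rot']).as_matrix()
    d=M.T@(np.array(tgt)-s['position'])/0.03
    ty=np.degrees(np.arctan2(M[1,1],M[0,1])) # world angle of tool y
    print('t',s['time'],'pos',np.round(s['position'],4),'d units',d.round(3),'tool y ang',round(ty,2),'tilt',M[:,2].round(4),'F',np.round(s['force'],2),'Tq',np.round(s['torque'],3),'op',round(s['opening'],3))
    if yaw is not None:
        # positive turn about tool z(down) lowers world angle
        t=(ty-yaw+90)%180-90; print('turn deg (about tool z)',round(t,2))
    print('q6',s['joint_positions'][5].round(3))
E
python3 -c "
from h import *
plan([.455,.164,.231]);print(np.round(viewer.camera_model('wrist')['tool_from_camera'],3))"
```

```text
t 0.15 pos [0.1724 0.4957 0.2309] d units [-12.529  -7.348  -0.   ] tool y ang 70.82 tilt [-5.e-04 -8.e-04 -1.e+00] F [-0.6  -0.    0.41] Tq [ 0.003  0.033 -0.007] op 0.998
q6 -0.223
[[ 0.001 -0.953 -0.303  0.077]
 [ 1.     0.     0.     0.001]
 [-0.    -0.303  0.953 -0.143]
 [ 0.     0.     0.     1.   ]]
```

```bash
python3 -m creep '[[[-0.74,-0.43,0,0],[-0.74,-0.43,0,0],[-0.74,-0.43,0,0],[-0.74,-0.43,0,0],[-0.74,-0.43,0,0],[-0.74,-0.43,0,0],[-0.74,-0.43,0,0],[-0.74,-0.43,0,0],[-0.74,-0.43,0,0],[-0.74,-0.43,0,0],[-0.74,-0.43,0,0],[-0.74,-0.43,0,0],[-0.74,-0.43,0,0],[-0.74,-0.43,0,0],[-0.74,-0.43,0,0],[-0.74,-0.43,0,0],[-0.7,-0.47,0,0],[0,0,0,0],[0,0,0,0],[0,0,0,0]]]' 0; python3 - <<'E'
from h import *
plan([.455,.164,.231]); grab('wrist','w1')
E
```

```text
time: 1.82
position: [0.4549, 0.1644, 0.2311]
ee_rot: [-0.523, -3.097, -0.0]
force: [0.4, 0.6, -0.3]
opening: 1.004
t 1.8167 pos [0.4549 0.1644 0.2311] d units [-0.006 -0.011  0.005] tool y ang 70.82 tilt [-6.e-04  2.e-04 -1.e+00] F [ 0.43  0.64 -0.28] Tq [0.064 0.023 0.011] op 1.004
q6 -1.132
```

View pics/w1.png

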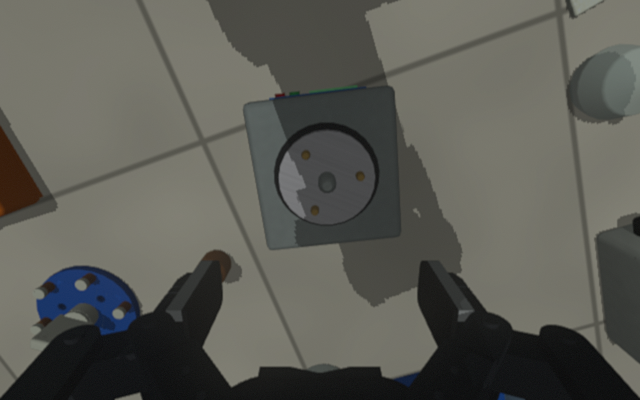

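Wrist view: plate near (327,175), studs near (306,155), (360,176) and (315,210), and the spindle tip at (327,182).

```bash
cat > meas.py <<'E'
from h import *
def studs(fn,box):
    d=np.load('pics/%s.npz'%fn);im=d['im'];s=dict(position=d['pos'],ee_rot=d['rot']);K,T=cam('wrist',s)
    x0,y0,x1,y1=box;hsv=cv2.cvtColor(im,cv2.COLOR_RGB2HSV)[y0:y1,x0:x1]
    m=cv2.inRange(hsv,(8,90,50),(28,255,255));n,l,st,ce=cv2.connectedComponentsWithStats(m)
    P=[]
    for i in range(1,n):
        if st[i,4]>=12: c=ce[i]+[x0,y0];p=ray(K,T,c,.083);P.append(p);print(st[i],c.round(1),p.round(4))
    P=np.array(P);c=P.mean(0);print('centre',c.round(4),'radii',np.linalg.norm(P-c,axis=1).round(4),'ang',np.degrees(np.arctan2(P[:,1]-c[1],P[:,0]-c[0])).round(1))
    g=im[y0:y1,x0:x1].max(2)
    return im,K,T
if __name__=='__main__':
    im,K,T=studs('w1',(275,120,380,230))
    cv2.imwrite('pics/c1.png',cv2.resize(im[110:235,260:390],None,fx=4.5,fy=4.5,interpolation=cv2.INTER_CUBIC)[:,:,::-1])
    print(proj(K,T,np.array([.455,.164,.098])))
E
python3 meas.py
```

```text
[27 31  8  8 48] [305.4 154.5] [0.4272 0.1617 0.083 ]
[81 52  8  9 53] [359.8 175.8] [0.4608 0.2008 0.083 ]
[36 86  7  9 49] [314.4 210.2] [0.478  0.1521 0.083 ]
centre [0.4553 0.1715 0.083 ] radii [0.0298 0.0298 0.0299] ang [-160.7   79.4  -40.5]
[318.33993097 187.54061677]
```

View pics/c1.png

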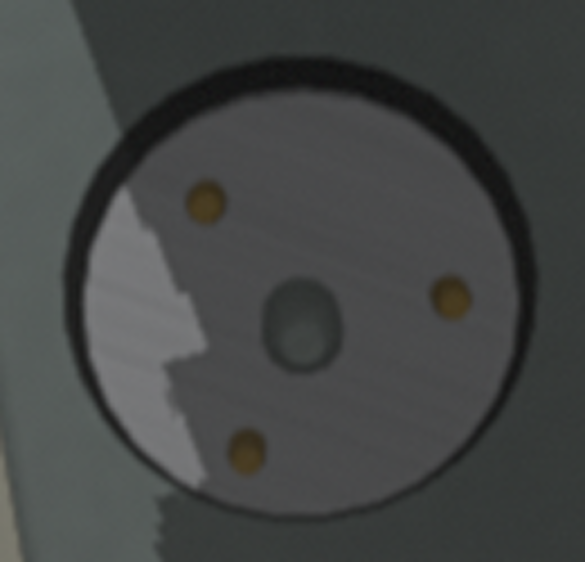

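```bash
python3 -c "
from h import *
d=np.load('pics/w1.npz');K,T=cam('wrist',dict(position=d['pos'],ee_rot=d['rot']));print('tip',ray(K,T,(327.1,183.3),.098))
plan([.534,-.176,.231],-30)"
```

```text
tip [0.45391731 0.17221158 0.098     ]
t 1.8667 pos [0.4548 0.1646 0.2313] d units [-6.216e+00 -9.861e+00  6.000e-03] tool y ang 70.86 tilt [-4.e-04  1.e-04 -1.e+00] F [-0.17 -0.56  0.59] Tq [ 0.002 -0.043  0.009] op 0.999
turn deg (about tool z) -79.14
q6 -1.132
```

```bash
python3 -m creep '[[[-0.44,-0.7,0,0],[-0.44,-0.7,0,0],[-0.44,-0.7,0,0],[-0.44,-0.7,0,0],[-0.44,-0.7,0,0],[-0.44,-0.7,0,0],[-0.44,-0.7,0,0],[-0.44,-0.7,0,0],[-0.44,-0.7,0,0],[-0.44,-0.7,0,0],[-0.44,-0.7,0,0],[-0.44,-0.7,0,0],[-0.44,-0.7,0,0],[-0.44,-0.7,0,0],[0,0,0,6],[0,0,0,6],[0,0,0,6],[0,0,0,6],[0,0,0,6],[0,0,0,6]]]' 0;  python3 -m creep '[[[0,0,0,6.5],[0,0,0,6.5],[0,0,0,6.5],[0,0,0,6.5],[0,0,0,6.5],[0,0,0,6.5],[0,0,0,6.5],[0,0,0,6.5],[0,0,0,6.5],[0,0,0,6.5],[0,0,0,0],[0,0,0,0],[0,0,0,0]]]'; python3 - <<'E'
from h import *
plan([.534,-.176,.231],-30); grab('wrist','w2')
E
```

```text
time: 3.53
position: [0.5335, -0.1731, 0.2314]
ee_rot: [-1.46, -2.782, -0.0]
force: [-0.4, -1.0, 0.0]
opening: 0.999
time: 4.62
position: [0.5334, -0.1738, 0.2313]
ee_rot: [-2.72, -1.572, -0.0]
force: [0.0, -0.3, 1.1]
opening: 0.998
t 4.6167 pos [ 0.5334 -0.1738  0.2313] d units [-0.053  0.054  0.011] tool y ang -29.95 tilt [ 0.  0. -1.] F [ 0.02 -0.32  1.1 ] Tq [-0.043 -0.019  0.003] op 0.998
turn deg (about tool z) 0.05
q6 -0.001
```

View pics/w2.png

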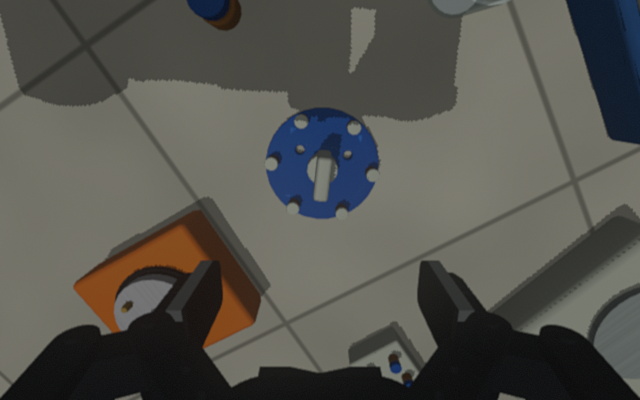

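```bash
cat > car.py <<'E'
from h import *
import sys
fn=sys.argv[1]; z0=float(sys.argv[2]) if len(sys.argv)>2 else 0
d=np.load('pics/%s.npz'%fn);im=d['im'];K,T=cam('wrist',dict(position=d['pos'],ee_rot=d['rot']))
hsv=cv2.cvtColor(im,cv2.COLOR_RGB2HSV);m=cv2.inRange(hsv,(105,130,30),(128,255,255));m[:, :250]=0;m[:,400:]=0;m[:95]=0
ct=max(cv2.findContours(m,cv2.RETR_EXTERNAL,cv2.CHAIN_APPROX_NONE)[0],key=cv2.contourArea)
h=cv2.convexHull(ct)[:,0].astype(float)
W=np.array([ray(K,T,p,z0+.012)[:2] for p in h]).astype(np.float32)
c,rad=cv2.minEnclosingCircle(W);el=cv2.fitEllipse(W[:,None]*1000);print('circle',np.round(c,4),rad,'ell',el)
x,y,w,hh=cv2.boundingRect(ct);print(x,y,w,hh)
cr=im[y-6:y+hh+6,x-6:x+w+6];cv2.imwrite('pics/%s_c.png'%fn,cv2.resize(cr,None,fx=4.5,fy=4.5,interpolation=cv2.INTER_CUBIC)[:,:,::-1]);print('crop off',x-6,y-6)
E
python3 car.py w2
```

```text
circle [ 0.5363 -0.1736] 0.0608208030462265 ell ((536.3216552734375, -173.698486328125), (120.71890258789062, 121.18038940429688), 108.5506362915039)
267 108 111 110
crop off 261 102
```

View pics/w2_c.png

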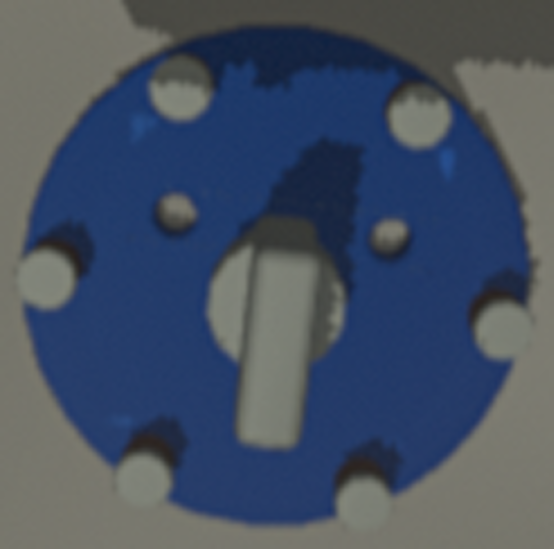

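```bash
python3 - <<'E'
from h import *
d=np.load('pics/w2.npz');K,T=cam('wrist',dict(position=d['pos'],ee_rot=d['rot']))
f=lambda p,z:ray(K,T,np.array(p)/4.5+[261,102],z)[:2]
C=np.array([f(p,.030) for p in [(181,88),(420,115),(502,330),(363,503),(144,478),(48,280)]]);c=C.mean(0)
print('caps',c.round(4),np.linalg.norm(C-c,axis=1).round(4),np.degrees(np.arctan2(*(C-c).T[::-1])).round(1))
H=np.array([f(p,.012) for p in [(177,212),(390,237)]]);cc=np.array([.5363,-.1737])
for q in(c,cc):print('holes',np.linalg.norm(H-q,axis=1).round(4),np.degrees(np.arctan2(*(H-q).T[::-1])).round(1))
P=np.array([f(p,.074) for p in [(258,250),(320,250),(302,447),(238,445)]]);print('handle',P.mean(0).round(4));
a=(P[2]+P[3]-P[0]-P[1])/2;print('len',np.linalg.norm(a),'ang',np.degrees(np.arctan2(a[1],a[0])),'wid',np.linalg.norm(P[1]-P[0]))
E
```

```text
caps [ 0.5364 -0.1745] [0.0533 0.0535 0.0528 0.0532 0.053  0.0528] [  83.6   23.5  -36.6  -96.7 -156.5  143.9]
holes [0.0299 0.0301] [112.1  -5.5]
holes [0.0291 0.0303] [112.5  -7.1]
handle [ 0.5368 -0.1744]
len 0.041240788415930325 ang -125.1129104788378 wid 0.012359741822408538
```

```bash
python3 -m creep '[[[0,0,0.7,6.5],[0,0,0.7,0],[0,0,0.7,0],[0,0,0.5,0],[0,0,0,0],[0,0,0,0]]]' 0; python3 -c "
from h import *
plan([.5364,-.1745,.041],-36.5)"
```

```text
time: 5.17
position: [0.5333, -0.1743, 0.1533]
ee_rot: [-2.806, -1.411, 0.001]
force: [-0.6, -0.3, 0.7]
opening: 1.0
t 5.1667 pos [ 0.5333 -0.1743  0.1533] d units [0.058 0.091 3.744] tool y ang -36.61 tilt [-7.e-04  4.e-04 -1.e+00] F [-0.59 -0.35  0.66] Tq [ 0.023 -0.018 -0.013] op 1.0
turn deg (about tool z) -0.11
q6 0.114
```

```bash
python3 -m creep '[[[0.06,0.09,0.5,0],[0,0,0.6,0],[0,0,0.6,0],[0,0,0.6,0],[0,0,0.6,0],[0,0,0.5,0],[0,0,0.34,0],[0,0,0,0],[0,0,0,0]]]' 0; python3 -c "
from h import *
plan([.5364,-.1745,.041],-36.5);grab('wrist','w3')"
```

```text
time: 5.92
position: [0.5371, -0.1748, 0.042]
ee_rot: [2.807, 1.41, 0.001]
force: [0.3, 0.7, 0.4]
opening: 1.002
t 5.9167 pos [ 0.5371 -0.1748  0.042 ] d units [-0.005 -0.024  0.033] tool y ang -36.66 tilt [ 9.e-04 -5.e-04 -1.e+00] F [0.33 0.69 0.37] Tq [ 0.006 -0.04   0.018] op 1.002
turn deg (about tool z) -0.16
q6 0.118
```

View pics/w3.png

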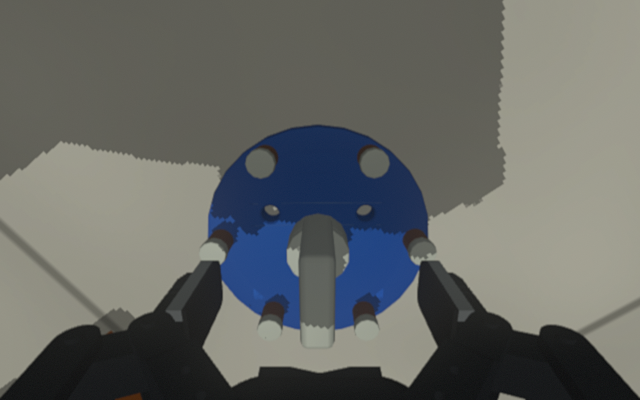

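The handle at (318,280) is midway between the fingers and aligned with them. I'll close on it.

```bash
python3 -m creep '[[[0,0,0,0],[0,0,0,0],[0,0,0,0],[0,0,0,0],[0,0,0,0],[0,0,0,0],[0,0,0,0],[0,0,0,0],[0,0,0,0],[0,0,0,0]]]' 1 40; python3 -m creep '[[[0,0,-0.3,0],[0,0,-0.6,0],[0,0,-0.8,0],[0,0,-0.8,0],[0,0,-0.8,0],[0,0,-0.8,0],[0,0,-0.6,0],[0,0,-0.4,0],[0,0,0,0],[0,0,0,0]]]'; python3 -c "
from h import *
plan([.4553,.1715,.2],0);grab('wrist','w4')"
```

```text
time: 6.8
position: [0.5366, -0.1746, 0.0413]
ee_rot: [2.807, 1.41, 0.0]
force: [-1.2, 0.8, 3.1]
opening: 0.159
time: 7.63
position: [0.5364, -0.1744, 0.1939]
ee_rot: [-2.807, -1.41, 0.0]
force: [0.4, -0.9, -3.8]
opening: 0.16
t 7.6333 pos [ 0.5364 -0.1744  0.1939] d units [ 7.633 -9.056 -0.201] tool y ang -36.68 tilt [-1.e-04  1.e-04 -1.e+00] F [ 0.4  -0.85 -3.82] Tq [-0.002 -0.     0.047] op 0.16
turn deg (about tool z) -36.68
q6 0.118
```

View pics/w4.png

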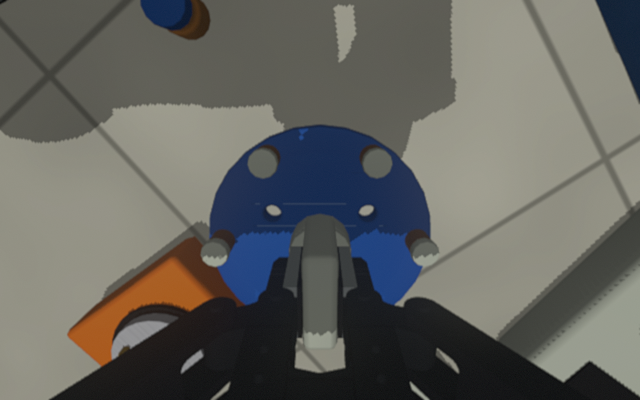

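```bash
cat > inhand.py <<'E'
from h import *
import sys
fn=sys.argv[1];off=.0413
d=np.load('pics/%s.npz'%fn);im=d['im'];M=np.array(viewer.camera_model('wrist')['tool_from_camera']);K,_=cam('top');m=viewer.camera_model('wrist');K=np.array([[m['fx'],0,m['cx']],[0,m['fy'],m['cy']],[0,0,1]])
f=lambda p,h:ray(K,M,p,off-h)  # tool z: underside at +off
hsv=cv2.cvtColor(im,cv2.COLOR_RGB2HSV);b=cv2.inRange(hsv,(105,130,25),(128,255,255))
ct=max(cv2.findContours(b[110:310,200:440].copy(),cv2.RETR_EXTERNAL,cv2.CHAIN_APPROX_NONE)[0],key=cv2.contourArea)[:,0]+[200,110]
u=ct[(ct[:,1]<215)]; P=np.array([f(p,.012)[:2] for p in u])
from scipy.optimize import least_squares
s=least_squares(lambda q:np.hypot(P[:,0]-q[0],P[:,1]-q[1])-.062,[0,0],loss='soft_l1',f_scale=.0005);print('disc centre tool',s.x.round(4),'rms',np.std(s.fun).round(5))
nb=cv2.morphologyEx(255-b,cv2.MORPH_OPEN,np.ones((2,2)))
n,l,st,ce=cv2.connectedComponentsWithStats(nb)
H=[]
for i in range(1,n):
    if 30<st[i,4]<1200 and 120<ce[i][1]<270 and 190<ce[i][0]<440:
        h=.012 if st[i,4]<250 else .03; p=f(ce[i],h);print(st[i],ce[i].round(1),h,p[:2].round(4),'r',np.hypot(*(p[:2]-s.x)).round(4),'ang',np.degrees(np.arctan2(*(p[:2]-s.x)[::-1])).round(2))
cv2.imwrite('pics/%s_c.png'%fn,cv2.resize(im[115:275,195:445],None,fx=3,fy=3,interpolation=cv2.INTER_CUBIC)[:,:,::-1])
E
python3 inhand.py w4; python3 inhand.py w3
```

```text
disc centre tool [-0.0011  0.    ] rms 0.01193
[248 145  34  35 903] [264.6 162.2] 0.03 [ 0.0469 -0.0255] r 0.0544 ang -27.96
[360 145  34  35 902] [376.4 162.1] 0.03 [0.047  0.0262] r 0.0548 ang 28.55
[266 205  17  13 159] [274. 211.] 0.012 [ 0.0165 -0.0247] r 0.0303 ang -54.4
[359 205  17  13 161] [367. 211.] 0.012 [0.0166 0.0256] r 0.0311 ang 55.27
disc centre tool [-0.0011 -0.0011] rms 0.01235
[246 145  33  35 889] [262.3 162.3] 0.03 [ 0.0469 -0.0265] r 0.0543 ang -27.94
[358 145  33  35 884] [373.8 162. ] 0.03 [0.047 0.025] r 0.0548 ang 28.47
[265 205  16  12 144] [272.4 210.8] 0.012 [ 0.0167 -0.0256] r 0.0302 ang -54.03
[357 205  16  12 145] [364.8 210.6] 0.012 [0.0168 0.0244] r 0.0312 ang 54.97
```

View pics/w4_c.png

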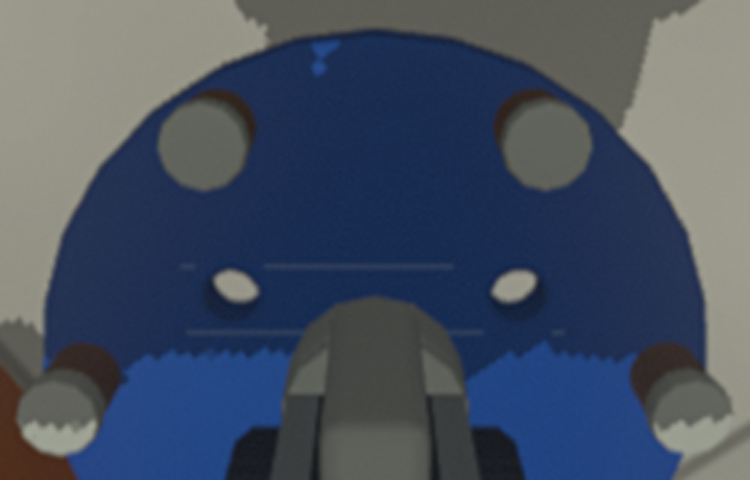

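```bash
python3 - <<'E'
from h import *
im=np.load('pics/top0.npz')['im'];K,T=cam('top')
x0,y0=225,189;c=im[189:259,225:295];g=cv2.resize(cv2.cvtColor(c,cv2.COLOR_RGB2GRAY),None,fx=6,fy=6,interpolation=cv2.INTER_CUBIC)
hsv=cv2.resize(cv2.cvtColor(c,cv2.COLOR_RGB2HSV),None,fx=6,fy=6,interpolation=cv2.INTER_CUBIC)
g=cv2.GaussianBlur(g,(9,9),0)
for th in(115,125,135):
    m=((g>th)).astype(np.uint8);yy,xx=np.mgrid[:420,:420];m[(xx-205)**2+(yy-213)**2>105**2]=0
    ct=max(cv2.findContours(m,cv2.RETR_EXTERNAL,cv2.CHAIN_APPROX_NONE)[0],key=cv2.contourArea);e=cv2.fitEllipse(cv2.convexHull(ct))
    p=(np.array(e[0])+.5)/6-.5+[x0,y0];print(th,e,p,ray(K,T,p,.076)[:2].round(4))
E
```

```text
Traceback (most recent call last):
ValueError: max() iterable argument is empty
```

```bash
python3 - <<'E'
from h import *
im=np.load('pics/top0.npz')['im'];K,T=cam('top')
x0,y0=225,189;c=im[189:259,225:295];g=cv2.resize(cv2.cvtColor(c,cv2.COLOR_RGB2GRAY),None,fx=6,fy=6,interpolation=cv2.INTER_CUBIC)
g=cv2.GaussianBlur(g,(9,9),0);yy,xx=np.mgrid[:420,:420];print(g[213,150],g[100,190],g[213,205])
for th in(85,90,95,100):
    m=((g>th)).astype(np.uint8);m[(xx-205)**2+(yy-213)**2>105**2]=0
    ct=max(cv2.findContours(m,cv2.RETR_EXTERNAL,cv2.CHAIN_APPROX_NONE)[0],key=cv2.contourArea,default=None)
    if ct is None or len(ct)<20: continue
    e=cv2.fitEllipse(cv2.convexHull(ct))
    p=(np.array(e[0])+.5)/6-.5+[x0,y0];print(th,e,p,ray(K,T,p,.076)[:2].round(4))
E
```

```text
99 70 62
85 ((201.57106018066406, 213.5760040283203), (164.15554809570312, 167.9378204345703), 66.5379409790039) [258.17851003 224.179334  ] [0.4544 0.1691]
90 ((201.81103515625, 213.55372619628906), (161.05661010742188, 164.64878845214844), 68.38372039794922) [258.21850586 224.17562103] [0.4544 0.169 ]
95 ((202.09176635742188, 213.5312957763672), (156.83819580078125, 159.83132934570312), 68.65856170654297) [258.26529439 224.17188263] [0.4544 0.1688]
100 ((202.0565185546875, 213.33888244628906), (150.54293823242188, 153.3377227783203), 73.01596069335938) [258.25941976 224.13981374] [0.4545 0.1688]
```

```bash
python3 -m creep '[[[0.3,-0.35,0,0],[0.47,-0.56,0,0],[0.47,-0.56,0,0],[0.47,-0.56,0,0],[0.47,-0.56,0,0],[0.47,-0.56,0,0],[0.47,-0.56,0,0],[0.47,-0.56,0,0],[0.47,-0.56,0,0],[0.47,-0.56,0,0],[0.47,-0.56,0,0],[0.47,-0.56,0,0],[0.47,-0.56,0,0],[0.47,-0.56,0,0],[0.47,-0.56,0,0],[0.47,-0.56,0,0],[0.3,-0.35,0,0],[0,0,0,0]]]'; python3 -m creep '[[[0,0,0,5],[0,0,0,6],[0,0,0,6],[0,0,0,6],[0,0,0,6],[0,0,0,5],[0,0,0,0],[0,0,0,0],[0,0,0,0]]]'; python3 -c "
from h import *
plan([.456,.171,.155],-70.6);grab('wrist','w5');grab('scene','s5')"
```

```text
time: 9.18
position: [0.453, 0.175, 0.1931]
ee_rot: [-2.804, -1.413, 0.003]
force: [0.0, -0.3, -3.7]
opening: 0.158
time: 9.93
position: [0.4545, 0.1724, 0.1938]
ee_rot: [-3.096, -0.531, 0.001]
force: [-0.9, -0.1, -3.9]
opening: 0.158
t 9.9333 pos [0.4545 0.1724 0.1938] d units [0.033 0.06  1.292] tool y ang -70.54 tilt [-7.e-04 -1.e-04 -1.e+00] F [-0.87 -0.1  -3.92] Tq [-0.027 -0.035 -0.029] op 0.158
turn deg (about tool z) 0.06
q6 1.352
```

View pics/w5.png

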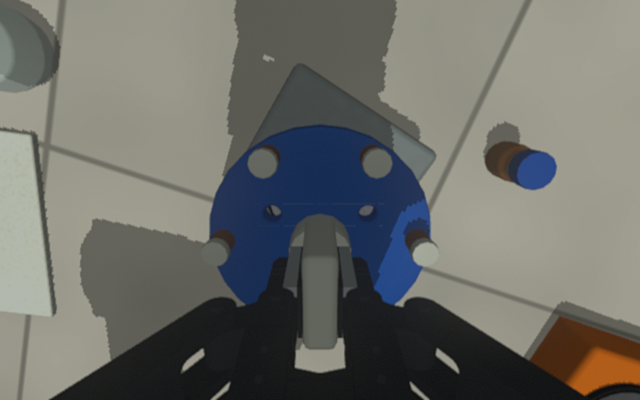

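View pics/s5.png

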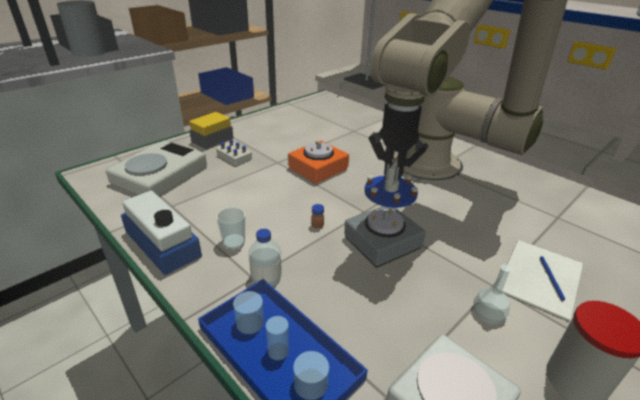

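```bash
python3 -m creep '[[[0.03,0.06,0.3,0],[0,0,0.4,0],[0,0,0.4,0],[0,0,0.3,0],[0,0,0.27,0],[0,0,0,0],[0,0,0,0],[0,0,0,0]]]'; python3 -c "
from h import *
plan([.456,.171,.1173],-70.6);grab('scene','s6');K,T=cam('scene');print(proj(K,T,[.456,.171,.098]))
im=cv2.imread('pics/s6.png');cv2.imwrite('pics/s6c.png',cv2.resize(im[160:270,330:440],None,fx=5,fy=5,interpolation=cv2.INTER_CUBIC))"
```

```text
time: 10.7
position: [0.4565, 0.1712, 0.1445]
ee_rot: [3.097, 0.527, 0.002]
force: [0.4, 0.1, -3.3]
opening: 0.16
t 10.7 pos [0.4565 0.1712 0.1445] d units [-0.019  0.001  0.905] tool y ang -70.67 tilt [ 1.e-03  1.e-04 -1.e+00] F [ 0.41  0.1  -3.25] Tq [ 0.01   0.055 -0.01 ] op 0.16
turn deg (about tool z) -0.07
q6 1.351
[386.76802886 211.78566844]
```

View pics/s6c.png

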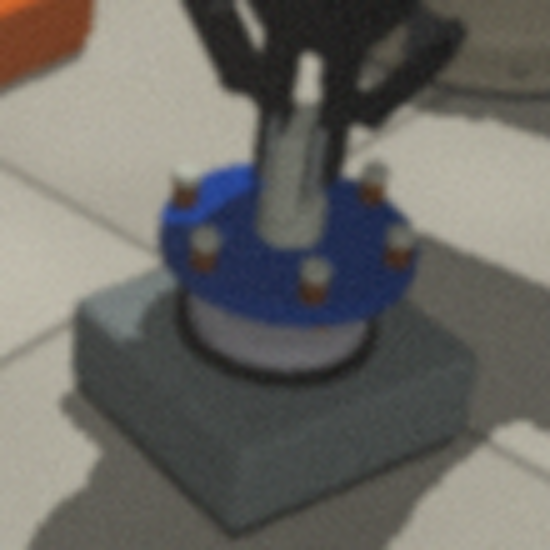

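```bash
python3 -m creep '[[[0,0,0.07,0],[0,0,0.07,0],[0,0,0,0],[0,0,0,0]]]';python3 -m creep '[[[0,0,0.06,0],[0,0,0.06,0],[0,0,0,0],[0,0,0,0]]]'
```

```text
time: 11.08
position: [0.4561, 0.1712, 0.1398]
ee_rot: [-3.097, -0.527, 0.0]
force: [0.0, 0.1, -4.3]
opening: 0.164
time: 11.42
position: [0.4561, 0.1711, 0.1361]
ee_rot: [3.097, 0.527, -0.0]
force: [-0.2, 0.4, -4.1]
opening: 0.156
```

```bash
python3 -m creep '[[[0,0,0.05,0],[0,0,0.05,0],[0,0,0,0],[0,0,0,0]]]';python3 -m creep '[[[0,0,0.04,0],[0,0,0.04,0],[0,0,0,0],[0,0,0,0]]]'; python3 -c "
from h import *
plan([.456,.171,.1173],-70.6)"
```

```text
time: 11.75
position: [0.4561, 0.1711, 0.1331]
ee_rot: [3.097, 0.527, -0.0]
force: [0.0, -0.7, -3.3]
opening: 0.157
time: 12.08
position: [0.4561, 0.1712, 0.1307]
ee_rot: [-3.097, -0.527, 0.0]
force: [0.2, 0.3, -3.5]
opening: 0.156
t 12.0833 pos [0.4561 0.1712 0.1307] d units [-0.006  0.004  0.447] tool y ang -70.68 tilt [-2.e-04  0.e+00 -1.e+00] F [ 0.18  0.34 -3.47] Tq [0.009 0.011 0.015] op 0.156
turn deg (about tool z) -0.08
q6 1.352
```

The bore is past the spindle's taper with no side force. The stud tops come at about TCP z = 0.127, so I'll feel down from here in small steps.

```bash
python3 -m creep '[[[0,0,0.04,0],[0,0,0.04,0],[0,0,0,0],[0,0,0,0]]]';python3 -m creep '[[[0,0,0.03,0],[0,0,0.03,0],[0,0,0,0],[0,0,0,0]]]';python3 -c "
from h import *
plan([.456,.171,.1173],-70.6)"
```

```text
time: 12.42
position: [0.4561, 0.1712, 0.1283]
ee_rot: [-3.097, -0.527, 0.0]
force: [-0.7, 0.3, -4.5]
opening: 0.158
time: 12.75
position: [0.4561, 0.1712, 0.1265]
ee_rot: [-3.097, -0.527, 0.0]
force: [0.0, -0.8, -4.2]
opening: 0.158
t 12.75 pos [0.4561 0.1712 0.1265] d units [-0.006  0.003  0.308] tool y ang -70.68 tilt [-1.e-04 -0.e+00 -1.e+00] F [ 0.   -0.85 -4.17] Tq [0.08  0.01  0.052] op 0.158
turn deg (about tool z) -0.08
q6 1.352
```

```bash
python3 -m creep '[[[0,0,0.03,0],[0,0,0.03,0],[0,0,0,0],[0,0,0,0]]]';python3 -c "
from h import *
plan([.456,.171,.1173],-70.6)"
```

```text
time: 13.08
position: [0.4561, 0.1711, 0.1247]
ee_rot: [-3.097, -0.527, 0.0]
force: [0.2, 0.2, -3.4]
opening: 0.158
t 13.0833 pos [0.4561 0.1711 0.1247] d units [-0.005  0.003  0.248] tool y ang -70.68 tilt [-2.e-04 -0.e+00 -1.e+00] F [ 0.24  0.24 -3.43] Tq [-0.029 -0.016  0.017] op 0.158
turn deg (about tool z) -0.08
q6 1.352
```

```bash
python3 -m creep '[[[0,0,0.03,0],[0,0,0.03,0],[0,0,0,0],[0,0,0,0]]]';python3 -m creep '[[[0,0,0.03,0],[0,0,0.02,0],[0,0,0,0],[0,0,0,0]]]';python3 -c "
from h import *
plan([.456,.171,.1173],-70.6)"
```

```text
time: 13.42
position: [0.4561, 0.1712, 0.1229]
ee_rot: [-3.097, -0.527, 0.0]
force: [0.5, 0.1, -3.7]
opening: 0.157
time: 13.75
position: [0.4562, 0.1712, 0.1215]
ee_rot: [-3.097, -0.527, 0.0]
force: [0.8, -0.2, -3.7]
opening: 0.159
t 13.75 pos [0.4562 0.1712 0.1215] d units [-0.007  0.003  0.138] tool y ang -70.68 tilt [-1.e-04  0.e+00 -1.e+00] F [ 0.8  -0.21 -3.74] Tq [ 0.014 -0.005 -0.006] op 0.159
turn deg (about tool z) -0.08
q6 1.352
```

```bash
python3 -m creep '[[[0,0,0.03,0],[0,0,0.03,0],[0,0,0,0],[0,0,0,0]]]';python3 -m creep '[[[0,0,0.02,0],[0,0,0.02,0],[0,0,0,0],[0,0,0,0]]]';python3 -m creep '[[[0,0,0.02,0],[0,0,0,0],[0,0,0,0]]]'; python3 -c "
from h import *
plan([.456,.171,.1173],-70.6)"
```

```text
time: 14.08
position: [0.4561, 0.1712, 0.1196]
ee_rot: [-3.097, -0.527, 0.0]
force: [-0.6, 0.1, -3.4]
opening: 0.159
time: 14.42
position: [0.4561, 0.1711, 0.1184]
ee_rot: [3.097, 0.527, -0.0]
force: [-0.4, -0.4, -3.4]
opening: 0.158
time: 14.67
position: [0.4562, 0.1711, 0.1179]
ee_rot: [3.097, 0.527, -0.0]
force: [-0.2, -0.2, -4.3]
opening: 0.159
t 14.6667 pos [0.4562 0.1711 0.1179] d units [-0.006  0.003  0.019] tool y ang -70.68 tilt [-1.e-04 -0.e+00 -1.e+00] F [-0.19 -0.19 -4.33] Tq [-0.011  0.002 -0.017] op 0.159
turn deg (about tool z) -0.08
q6 1.352
```

```bash
python3 -m creep '[[[0,0,0.015,0],[0,0,0,0],[0,0,0,0]]]';python3 -m creep '[[[0,0,0.015,0],[0,0,0,0],[0,0,0,0]]]'
```

```text
time: 14.92
position: [0.4561, 0.1712, 0.1174]
ee_rot: [-3.097, -0.527, 0.0]
force: [-0.3, -1.0, -4.2]
opening: 0.156
time: 15.17
position: [0.4563, 0.1712, 0.1172]
ee_rot: [3.097, 0.527, 0.001]
force: [-1.8, -0.1, -0.5]
opening: 0.157
```

```bash
python3 -m creep '[[[0,0,0.01,0],[0,0,0,0],[0,0,0,0]]]'; python3 -c "
from h import *
plan([.456,.171,.1173],-70.6);grab('wrist','w7');grab('scene','s7')
im=cv2.imread('pics/s7.png');a=cv2.resize(im[160:270,330:440],None,fx=3.6,fy=3.6,interpolation=cv2.INTER_CUBIC)
b=cv2.imread('pics/w7.png')[80:300,160:480];b=cv2.resize(b,(400,275));o=np.zeros((396,796,3),np.uint8);o[:,:396]=a;o[:275,396:]=b;cv2.imwrite('pics/c7.png',o)"
```

```text
time: 15.42
position: [0.4563, 0.1712, 0.1172]
ee_rot: [3.097, 0.527, 0.001]
force: [-3.1, -0.7, 5.6]
opening: 0.159
t 15.4167 pos [0.4563 0.1712 0.1172] d units [-0.011  0.002 -0.003] tool y ang -70.68 tilt [ 5.e-04  0.e+00 -1.e+00] F [-3.13 -0.66  5.63] Tq [-0.123  0.546 -0.066] op 0.159
turn deg (about tool z) -0.08
q6 1.352
```

View pics/c7.png

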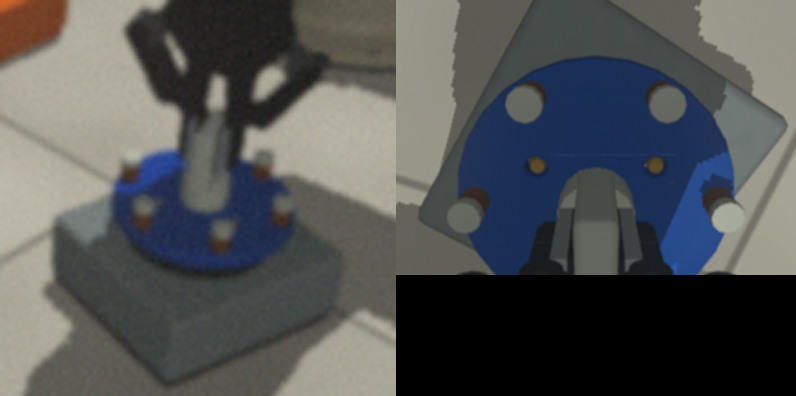

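The stop came at the expected height, and both visible holes show a stud at their centre: (537,165) and (655,165) in the crop. I'll ease off the push, release and rise.

```bash
python3 -m creep '[[[0,0,-0.015,0],[0,0,0,0],[0,0,0,0]]]'; python3 -m creep '[[[0,0,0,0],[0,0,0,0],[0,0,0,0],[0,0,0,0],[0,0,0,0],[0,0,0,0],[0,0,0,0],[0,0,0,0],[0,0,0,0]]]' 0; python3 -m creep '[[[0,0,-0.1,0],[0,0,-0.3,0],[0,0,-0.6,0],[0,0,-0.7,0],[0,0,-0.7,0],[0,0,-0.7,0],[0,0,-0.5,0],[0,0,-0.2,0],[0,0,0,0],[0,0,0,0],[0,0,0,0]]]' 0;  python3 -c "
from h import *
plan([.456,.171,.1173],-70.6);grab('wrist','w8');grab('scene','s8')
im=cv2.imread('pics/s8.png');a=cv2.resize(im[160:270,330:440],None,fx=3.6,fy=3.6,interpolation=cv2.INTER_CUBIC)
b=cv2.imread('pics/w8.png')[80:300,160:480];b=cv2.resize(b,(400,275));o=np.zeros((396,796,3),np.uint8);o[:,:396]=a;o[:275,396:]=b;cv2.imwrite('pics/c8.png',o)"; python3 car.py w8 0.076
```

```text
time: 15.77
position: [0.4562, 0.1712, 0.1172]
ee_rot: [-3.097, -0.527, -0.0]
force: [-0.2, -0.5, 1.6]
opening: 0.154
time: 16.52
position: [0.4562, 0.1711, 0.1172]
ee_rot: [3.097, 0.527, 0.0]
force: [-0.3, 0.3, 0.1]
opening: 0.997
time: 17.43
position: [0.4557, 0.1711, 0.2302]
ee_rot: [-3.097, -0.527, 0.003]
force: [-0.8, 0.1, 0.3]
opening: 0.999
t 17.4333 pos [0.4557 0.1711 0.2302] d units [0.014 0.007 3.763] tool y ang -70.68 tilt [-1.8e-03 -2.0e-04 -1.0e+00] F [-0.8   0.08  0.27] Tq [-0.046  0.043 -0.014] op 0.999
turn deg (about tool z) -0.08
q6 1.352
circle [0.4566 0.1715] 0.06121203675866127 ell ((456.6558837890625, 171.7252197265625), (121.3228759765625, 121.79899597167969), 96.10238647460938)
250 112 140 136
crop off 244 106
```

View pics/c8.png

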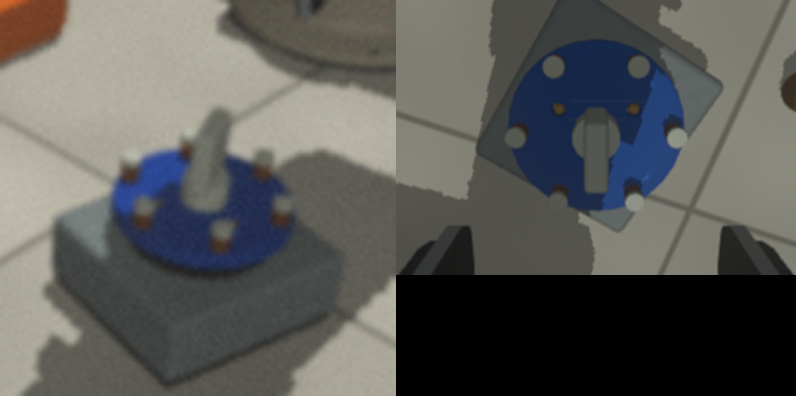

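The carousel lies flat and centred. Its disc fit is at (0.4566, 0.1716), studs show in both visible holes, and the gripper is open and clear of it. I'm handing in.

```bash
python3 -c "
from h import *
print(r.job_done(), sensors.read_state()['time'])"
```

```text
the job is handed in; nothing more can be done
the job is handed in; nothing more can be done
```

The blue carousel is on the grey changer, down over the spindle and studs, and released. I handed the job in at about 17.5 s of the 48 s allowed. No verdict is reported, so success rests on my own checks.

**How it went:** I gripped it by the white handle and turned it about 34° in the air to match the stud angle seen in the wrist camera. I then lowered it in small steps. Nothing pushed back until the plate itself, at tool height 0.1172 m against the expected 0.1173 m. I pressed about 10 N there, then eased off before opening the fingers.

**Last checks:**
- **Position:** after release, the disc centre measured (0.4566, 0.1716). The studs had given the spindle at (0.4553, 0.1715), about 1.3 mm away, which is within the 2 mm calibration.
- **Fit:** studs showed in both visible holes. The third hole was hidden behind the handle, so I did not see it directly.
- **Hand:** the gripper was open about 11 cm above the release height, and the force reading was near zero.

**Disagreement:** the top and wrist cameras differed by about 1.5–2 mm on the distance from carousel to changer. I aimed between the two.

I did not re-measure the bystanders at the end, but the path stayed clear of them and no unexpected contact force showed.

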